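# Uncover the filter case and show a plate's frosted label on the light box

### The job

Lift the loose cover off the two pins of the filter case and lay it flat on the rubber mat, without dropping it. Of the two glass plates inside, take the one that lies label up (look at it with its notched, frosted end pointing away from you: the notch is then at the right-hand corner) by its clear half, and finish while holding it in the gripper, level and label up, with the middle of the frosted end over the middle of the light box's window, about 5 cm above it. Leave the other plate, which lies label down, and everything else on the bench where it is.

Things in the scene. Friction and masses are not known exactly. Their poses are not given: they have to be found in the camera images.
- case: Filter case, fixed, any yaw: open aluminium housing 100 (x) x 172 (y) x 26 high, origin under its centre. Inside 90 x 142, floor at 4. On each 15 thick end wall, at x = 0, y = +-77, a steel pin of 5 diameter, tip 40 above the bench. Two rest blocks 60 (x) x 16 (y), tops at 14, centred at x = 0, y = +-32, each under one glass plate that lies along the case's x axis within 8 degrees.
- cover: Loose aluminium cover plate 100 (x) x 172 (y) x 5, 0.18 kg, with two 7.5 holes that fit over the case's pins; at the start it lies on the case's rim, over the pins, its long side along the case's long side, hiding the plates. Origin at the centre of its underside, z up.
- cover_grip (a point): Middle of the black bar grip on the cover, 22 above the cover's underside. The bar is 12 wide (cover's x) and 70 long (cover's y); it spans 16 to 30 above the underside. Axes as the cover's. Grasp it across its 12 width.
- plate: The wanted glass plate, 76 (x) x 26 (y) x 6, 35 g, lying label up under the cover on either rest block, either way round. Origin at the centre of its underside; +x points to the frosted end, z up out of the label face. Square notch 10 x 10 in the corner +x, -y: on the right when the frosted end points away.
- plate_mid (a point): Centre of the wanted plate (half-way through its thickness, 17 above the bench at the start); axes as the plate's. Grasp across its 26 width on the clear half (x below 0).
- plate_label (a point): Middle of the frosted label field on the wanted plate's upper face, 28 from the plate's centre along its +x. The field is the last 20 of the plate at the notched end.
- spare: The other glass plate, same size, lying label down on the other rest block, its notched end the opposite way; to be left. Origin at the centre of its lower face, z up, +x to its frosted end; notch at the corner +x, +y: seen from above with the frosted end pointing away it is on the left.
- mat: Ribbed black rubber mat, 120 (x) x 180 (y) x 3, fixed, within 6 degrees of the world's axes. Mat and light box: one lies behind the case (far from the robot), the other to the robot's right. Origin under its centre. Lay the cover with its long side along the mat's long side: things stand close round the mat.
- mat_top (a point): Centre of the mat's upper face; axes as the mat's.
- lightbox: Light box, fixed on the bench: low grey box 100 x 100, 29 high, with a 72 x 72 white window in its top. Origin at the centre of its underside, z up.
- window (a point): Centre of the light box's window, 29 above the bench; axes as the light box's, z up.
- red_cap_bottle: Bystander: plastic bottle with a red screw cap, 56 across, 115 high, standing. Origin at the base.
- media_bottle_s: Bystander: glass bottle with an orange screw cap, 66 across, 113 high, standing. Origin at the base.
- tape_roll: Bystander: roll of label tape lying flat, 68 across, 19 high. Origin at the base.
- vial_11: Bystander: small glass vial with a white cap, 27 across, 60 high, standing between jars. Origin at the base.

How it is judged:
On the way, in this order (a step that is already met when the one before it is completed fails the run):
1. the cover is lifted clear of the case's pins (z of cover in the frame of case above 0.043 m), for 0.1 s.
2. the cover lies flat on the rubber mat and is let go (horizontal distance between cover_grip and mat_top below 0.05 m and angle between cover_grip's own z axis and vertical below 0.08 rad and contact force between cover and mat above 0.3 N and contact force between the fingers and cover below 0.05 N), for 0.2 s.
At the end, for the whole second after the job is handed in: Plate still in the fingers by its clear half, not touching the light box, label up, level within 10 deg, label middle within 22 mm of the window middle and 20 to 100 mm above it; cover flat and released on the mat, middles within 50 mm; other plate within 20 mm of its start (all of step 2 and horizontal distance between plate_label and window below 0.022 m and z of plate_label in the frame of window between 0.02 and 0.1 m and angle between plate_mid's own z axis and vertical below 0.17 rad and x of the grasp point in the frame of plate below 0.006 m and contact force between the fingers and plate above 0.5 N and contact force between lightbox and plate below 0.05 N and linear speed of plate below 0.03 m/s and distance of spare from where it was at the start of the episode below 0.02 m); the arm keeps its last pose, push and grip.
It fails at once if the cover is dropped (in the air, touched by nothing) more than 3 cm above the mat (height (world z) of cover above 0.035 m and horizontal distance between cover and case above 0.1 m and contact force between cover and anything else below 0.01 N).
It fails at once if the plate that lies label down is taken or pushed more than 2 cm (distance of spare from where it was at the start of the episode above 0.02 m).
It fails at once if a bystander on the bench is pushed more than 3 cm (distance of any of red_cap_bottle, media_bottle_s, tape_roll, vial_11 from where it was at the start of the episode above 0.03 m).
It also fails if it takes over 53 s, if anything falls off the work surface, if the arm or the gripper's body presses on something with over 40 N, if the wrist force passes 120 N, or if a joint passes its speed limit or range.

### The arm

A 7-joint arm with a two-finger parallel gripper is mounted at the origin on the work surface; the furniture and walls round the work are solid. World frame = base frame: x ahead of the robot, y to its left, z up, the work surface at z = 0. Lengths are in m, angles in rad, forces in N, time in s.
With the tool pointing down it reaches from about 0.425 to 0.925 m from the base axis. Payload 6.8 kg.
Tool frame: the origin (TCP) lies at the very end of the fingers, on their centre line; the grasp point (between the pads) lies 19 mm behind it; y points along the fingers, z is the direction in which the jaws open and shut, and the axes are right-handed (so a half turn about y gives the same grasp; the last joint's range is limited). The gripper opens to 85 mm and grips with 20 to 120 N. Pads are 22 mm wide; open, the fingers measure 114 mm over their backs; the gripper's body (76 mm by 85 mm) begins 54 mm behind the grasp point. The pads swing forward as they close: fully open they stand 13 mm farther back than shut.
Start: joints at [-1.327, 0.477, 0.022, 1.555, -0.011, 1.109, -0.083], TCP at [0.233, 0.634, 0.231] pointing down, gripper open.
Joint ranges: [-2.96, 2.96], [-0.34, 2.1], [-1.41, 1.46], [0.24, 2.44], [-1.37, 4.51], [0.17, 1.92], [-2.96, 2.96]. Speed limits (rad/s): [2.39, 2.39, 3.14, 3.14, 3.14, 3.14, 3.14].

### API

Orientations are given as a rotation vector (axis times angle).
In Python, from bench import r gives the robot as it stands.
- The arm moves only by the tool drive_tool, never from a script. Its argument "series" is a list of rows, each a list of 7 numbers: the shift along the tool's x, y, z in mm, then the turn, a rotation vector about the tool's x, y, z in degrees, then the finger opening in mm, from 0 to 85.4. In form: [[tx, ty, tz, wx, wy, wz, grip], ...]. A call has 1 to 5 rows; each row is the pose to reach, as a shift and turn from the pose measured when the call began, along the tool's axes at that moment; what a row does not reach only later rows make up. A row lasts 1/10 s, in which the tool goes at most 50 mm and 8.59 degrees, less where a joint would pass 70% of its speed; a pose out of reach is approached as far as the arm can. A call with a gripper value outside its range is refused whole. The fingers move at their own pace and stop on an object; "squeeze" is the grip in N (left out, the last holds). Time passes only in rows, so rows that repeat a pose let the fingers close. It gives the time, the measured TCP pose, the force and the opening at its end, in the units of the state.
- r.get_obs(): the state, without advancing time (a new reading comes with each control period).
- r.grab_frame(name): name is "scene" or "top" or "wrist"; returns a dict with "frame" (400x640x3 uint8, blue, green, red), "intrinsics" (3x3 intrinsics, pixels), "rvec" (rotation vector, rad) and "tvec" (3), from world to camera coordinates, as OpenCV has them. Camera axes: x right, y down, z forward; pixel columns grow to the right and rows downward; lengths in m; the calibration is good to about 2 mm. A picture is of the moment at which its call begins. There is no depth.
- r.hand_in(): hands the job in, once; it reports no verdict.
The state is a dict: "clock": time; "joints": joint angles; "qvel": joint speeds; "tau": joint torques, N m; "tcp_pos": TCP position; "orientation": TCP orientation; "contact_force": force on the tool from outside, world axes, zero at the start; "moment": the same for the moment, N m; "grip_width": finger opening in m.
Only numpy, scipy, OpenCV 4.12 (cv2) and the standard library are available. Lean on these libraries where they do the work, as an engineer would, in place of code of your own. Each camera call takes 0.05 s, during which the arm holds its last target.

## Working session

There is one attempt and no reset: what is moved stays moved. The work goes in short steps, Python scripts to look and compute and a tool call to move; the robot and the scene stay as the last step left them, time stands still between calls to the robot, and variables do not carry over. Pictures are saved under pics/ and viewed, and the job is handed in when it is done.

Besides the shell and the picture viewer there is one more tool, called as name(argument=value, ...) on one line, values as JSON. drive_tool: Moves the arm, as the interface text tells. Its arguments: {"type":"object","properties":{"series":{"type":"array","items":{"type":"array","items":{"type":"number"}}},"squeeze":{"type":"number"}},"required":["series"]}

```bash
ls; mkdir -p pics; python3 - <<'E'
from bench import r
import cv2,numpy as np
o=r.get_obs();print({k:np.round(v,3) for k,v in o.items()})
for n in("scene","top","wrist"):
    f=r.grab_frame(n);cv2.imwrite(f"pics/{n}0.png",f["frame"]);R=cv2.Rodrigues(np.array(f["rvec"],float))[0]
    print(n,np.round(f["intrinsics"],1).tolist(),np.round(-R.T@np.array(f["tvec"]).ravel(),3),np.round(R,2).tolist())
E
```

```text
pics
{'clock': np.float64(0.0), 'joints': array([-1.327,  0.478,  0.022,  1.556, -0.012,  1.109, -0.083]), 'qvel': array([ 0.002, -0.   ,  0.   ,  0.002,  0.001,  0.   ,  0.001]), 'tau': array([ 0.0000e+00, -5.9643e+01,  1.6080e+00, -2.8120e+01,  1.2000e-02,
        9.0000e-03,  0.0000e+00]), 'tcp_pos': array([0.232, 0.633, 0.23 ]), 'orientation': array([-1.555,  0.276, -0.276]), 'contact_force': array([ 0.276, -0.525, -0.125]), 'moment': array([-0.001,  0.002, -0.036]), 'grip_width': np.float64(0.086)}
scene [[405.9, 0.0, 321.9], [0.0, 405.9, 195.7], [0.0, 0.0, 1.0]] [0.065 0.621 0.5  ] [[-0.78, -0.63, -0.02], [-0.32, 0.42, -0.85], [0.54, -0.65, -0.53]]
top [[381.6, 0.0, 317.7], [0.0, 381.6, 197.2], [0.0, 0.0, 1.0]] [0.428 0.052 0.924] [[-0.01, -1.0, -0.02], [-1.0, 0.01, -0.09], [0.09, 0.02, -1.0]]
wrist [[323.3, 0.0, 320.4], [0.0, 323.3, 197.7], [0.0, 0.0, 1.0]] [0.157 0.661 0.374] [[0.34, 0.94, -0.0], [0.89, -0.33, 0.31], [0.29, -0.11, -0.95]]
```

View pics/top0.png

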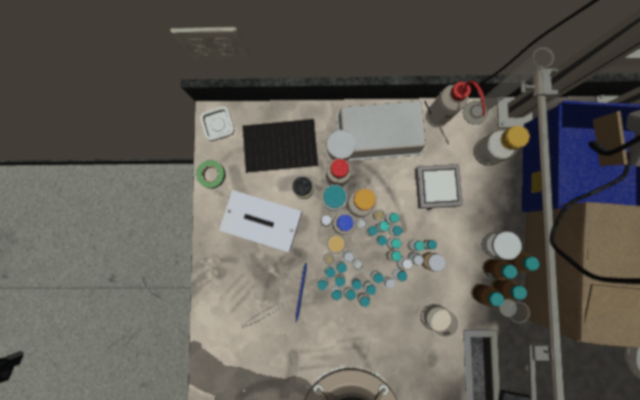

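View pics/scene0.png

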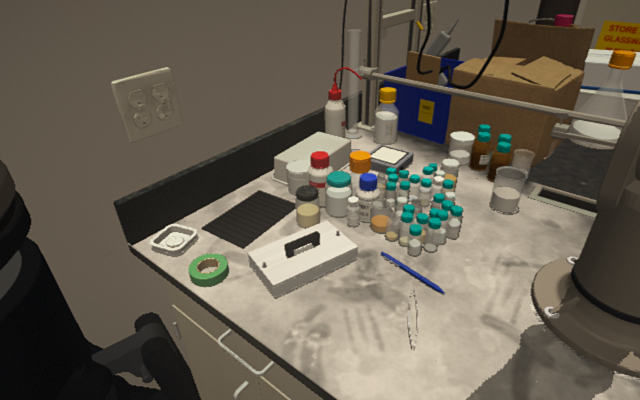

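View pics/wrist0.png

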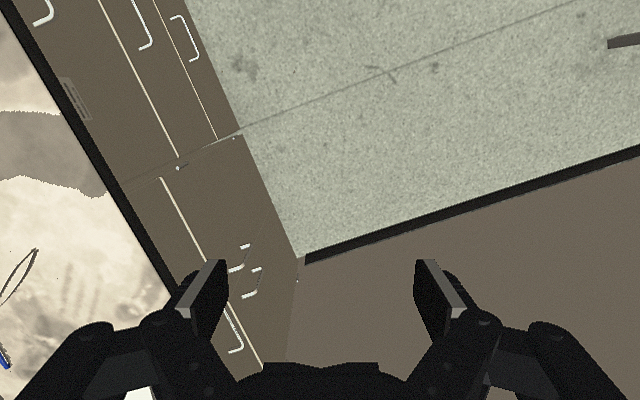

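The top view shows the cover at (260,220), the mat behind it at (280,146), the light box at (438,186), the tape roll at (210,174) and a dark vial at (303,187). Next I'll measure these.

```bash
cat > h.py <<'E'
import cv2,numpy as np
from scipy.spatial.transform import Rotation as Ro
from bench import r
def cam(n,save=None):
    f=r.grab_frame(n)
    if save: cv2.imwrite(save,f["frame"])
    return f
def ray(f,px,z):
    K=np.array(f["intrinsics"],float);R=cv2.Rodrigues(np.array(f["rvec"],float))[0];t=np.array(f["tvec"],float).ravel()
    px=np.atleast_2d(np.array(px,float));d=np.c_[px,np.ones(len(px))]@np.linalg.inv(K).T@R
    c=-R.T@t;return c+d*((z-c[2])/d[:,2])[:,None]
def proj(f,P):
    return cv2.projectPoints(np.atleast_2d(np.array(P,float)),np.array(f["rvec"],float),np.array(f["tvec"],float),np.array(f["intrinsics"],float),None)[0][:,0]
def yaw_mod(a,m=180):
    return (a+m/2)%m-m/2
def rect(f,mask,z):
    c=max(cv2.findContours(mask.astype(np.uint8),cv2.RETR_EXTERNAL,cv2.CHAIN_APPROX_NONE)[0],key=cv2.contourArea)
    P=ray(f,c[:,0,:],z)[:,:2]
    (cx,cy),(w,h),a=cv2.minAreaRect((P*1000).astype(np.float32))
    if w>h: w,h,a=h,w,a+90   # h long; a = direction of w(short) axis
    return np.array([cx,cy,w,h,yaw_mod(a-0)])
def tcp():
    o=r.get_obs();return np.array(o["tcp_pos"]),Ro.from_rotvec(o["orientation"]),o
def to(pos,rot):
    "shift mm and turn deg in tool axes from now to target"
    p,q,o=tcp();return np.round(np.r_[q.inv().apply(np.array(pos)-p)*1000,(q.inv()*rot).as_rotvec(degrees=True)],2)
def down(zyaw):
    "tool y down, tool z (jaw axis) at world yaw deg"
    a=np.radians(zyaw);z=np.array([np.cos(a),np.sin(a),0]);y=np.array([0,0,-1.]);x=np.cross(y,z)
    return Ro.from_matrix(np.c_[x,y,z])
E
python3 - <<'E'
from h import *
f=cam("top");im=f["frame"];g=im.max(2);hsv=cv2.cvtColor(im,cv2.COLOR_BGR2HSV)
def win(m,x0,x1,y0,y1):
    o=np.zeros_like(m);o[y0:y1,x0:x1]=m[y0:y1,x0:x1];return o
s=hsv[...,1]
print(im[220,240],im[200,240],im[215,310],im[222,260],im[145,280],im[120,320],im[186,438],im[174,420])
cov=win((im[...,0]>168),210,310,185,255);
print("cover",rect(f,cov,.031))
bar=win(g<90,235,285,205,235);print("bar",rect(f,bar,.056))
mat=win(g<75,238,322,115,176);print("mat",rect(f,mat,.003))
w=win(im[...,0]>150,420,460,165,208);print("win",rect(f,w,.029))
v=im.copy()
for m in(cov,bar,mat,w):
    c=cv2.findContours(m.astype(np.uint8),cv2.RETR_EXTERNAL,cv2.CHAIN_APPROX_NONE)[0];cv2.drawContours(v,c,-1,(0,0,255),1)
cv2.imwrite("pics/m1.png",cv2.resize(v[90:270,180:480],None,fx=2.6,fy=2.6,interpolation=cv2.INTER_NEAREST))
f2=cam("scene");v=f2["frame"]
cv2.imwrite("pics/sc1.png",cv2.resize(v[120:300,130:430],None,fx=2.6,fy=2.6))
for n,px,z in(("red",(340,168),.115),("orange",(365,199),.113),("vialdark",(303,187),.06),("tape",(210,174),.019),("dish",(217,124),.02),("greyjar",(341,144),.08),("vialwhite",(327,220),.06),("teal",(334,196),.09)):print(n,ray(f,px,z)[0].round(3))
E
```

```text
[197 193 187] [197 192 187] [142 156 165] [69 66 65] [30 30 33] [143 157 165] [187 192 187] [125 129 132]
cover [460.19946289 209.35913086 101.66374207 170.97729492 -17.49150085]
bar [458.7975769  207.61759949   8.08978653  66.12770081 -17.74206543]
mat [644.76861572 166.47592163 115.70991516 176.659729     4.9449172 ]
win [ 538.01171875 -213.85343933   69.72801208   70.30937958    3.17221522]
red [0.567 0.023 0.115]
orange [ 0.5   -0.03   0.113]
vialdark [0.534 0.105 0.06 ]
tape [0.572 0.333 0.019]
dish [0.695 0.318 0.02 ]
greyjar [0.628 0.018 0.08 ]
vialwhite [0.458 0.051 0.06 ]
teal [0.509 0.036 0.09 ]
```

View pics/m1.png

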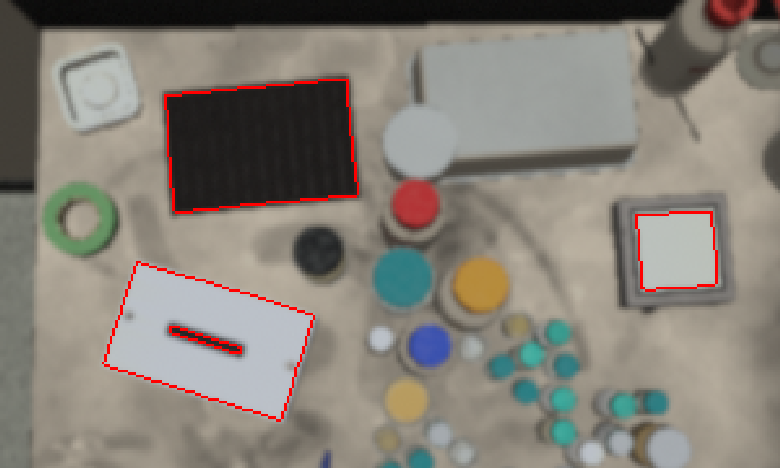

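View pics/sc1.png

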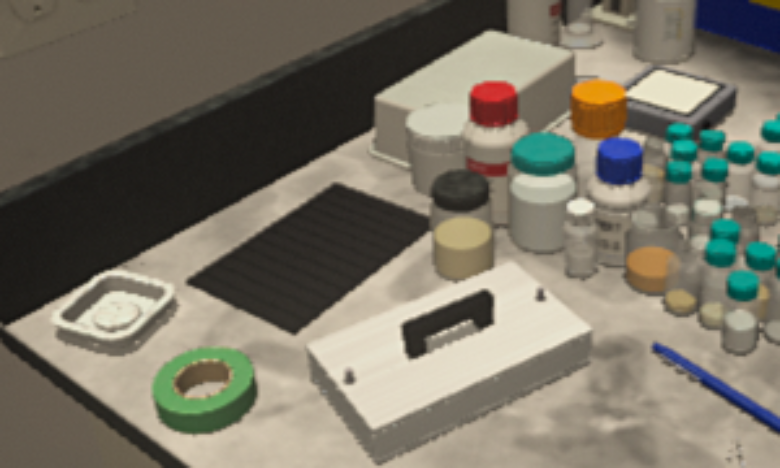

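The cover is at (460,209) mm with its long side at yaw 72.4°. The mat is at (645,166), yaw 94.9°, and the window is at (538,-214). Now I'll work out the approach.

```bash
python3 - <<'E'
from h import *
p,q,o=tcp();print(p,q.as_matrix().round(3))
for y in(-17.6,162.4):
  print(y,to([.4595,.2085,.15],down(y)))
E
```

```text
[0.23248959 0.63344097 0.2308507 ] [[ 0.939 -0.     0.345]
 [-0.345 -0.001  0.939]
 [ 0.    -1.    -0.001]]
-17.6 [ 3.5952e+02  8.1130e+01 -3.2063e+02  4.0000e-02  8.7440e+01  4.0000e-02]
162.4 [ 3.5952e+02  8.1130e+01 -3.2063e+02  4.0000e-02 -9.2560e+01 -4.0000e-02]
```

drive_tool(series=[[30,0,-27,0,8,0,85],[66,0,-59,0,16,0,85],[102,0,-91,0,24,0,85],[138,0,-123,0,32,0,85],[174,0,-155,0,40,0,85]])

```text
clock: 0.75
tcp_pos: [0.3431, 0.4261, 0.231]
orientation: [-1.41, 0.822, -0.822]
contact_force: [1.2, 0.8, 0.7]
grip_width: 0.0851
```

```bash
python3 - <<'E'
from h import *
print(to([.4595,.2085,.15],down(-17.6)),tcp()[2]["joints"].round(2),tcp()[0])
E
```

```text
[ 2.467e+02  8.113e+01 -5.900e+00  1.000e-02  4.712e+01  3.000e-02] [-1.19  0.27  0.22  1.88 -0.07  1.01 -0.43] [0.34309912 0.42612135 0.23104886]
```

drive_tool(series=[[40,0,-1,0,8,0,85],[80,0,-2,0,16,0,85],[120,10,-3,0,24,0,85],[160,20,-4,0,32,0,85],[200,30,-5,0,40,0,85]])

```text
clock: 1.25
tcp_pos: [0.4378, 0.2482, 0.2011]
orientation: [-1.114, 1.347, -1.347]
contact_force: [0.8, 0.9, -0.1]
grip_width: 0.0852
```

```bash
python3 - <<'E'
from h import *
print(to([.4595,.2085,.15],down(-17.6)),tcp()[2]["joints"].round(2),tcp()[0])
E
```

```text
[ 3.493e+01  5.109e+01  2.872e+01 -1.000e-02  6.800e+00 -2.000e-02] [-1.    0.24  0.43  2.01 -0.12  0.91 -0.7 ] [0.43781488 0.24817889 0.20109197]
```

drive_tool(series=[[20,15,16,0,4,0,60],[35,30,29,0,6.8,0,50],[35,30,29,0,6.8,0,45]])

```text
clock: 1.55
tcp_pos: [0.4599, 0.2048, 0.1697]
orientation: [-1.048, 1.436, -1.438]
contact_force: [-0.6, -0.0, -0.0]
grip_width: 0.0454
```

```bash
python3 - <<'E'
from h import *
f=cam("wrist","pics/w1.png");p,q,o=tcp();print(p,o["joints"].round(2))
# predicted bar ends
c=np.array([.4595,.2085]);a=np.radians(72.4);d=np.array([np.cos(a),np.sin(a)])
for k in(-.035,0,.035):print(proj(f,[*(c+k*d),.056]))
E
```

```text
[0.45967196 0.20701778 0.17051082] [-0.93  0.29  0.46  2.04 -0.17  0.85 -0.69]
[[319.07879019 226.79465349]]
[[318.79383986 187.95430209]]
[[318.48447746 145.78644778]]
```

View pics/w1.png

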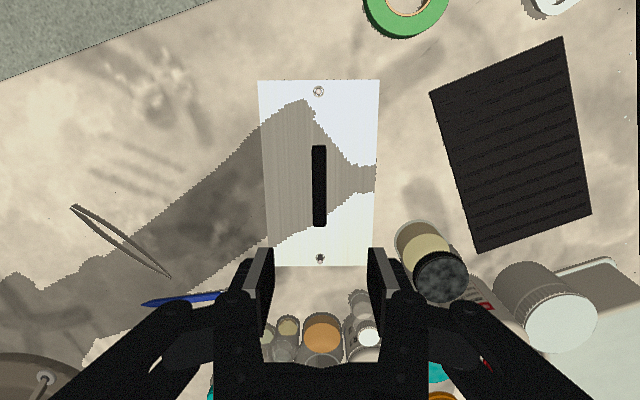

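The bar sits at columns 312–326 and rows 145–227, within 1 px of the prediction. Going down.

```bash
python3 - <<'E'
from h import *
print(to([.4595,.2085,.036],down(-17.6)))
E
```

```text
[-1.5400e+00  1.3451e+02 -5.4000e-01  3.0000e-02 -1.3000e-01  8.0000e-02]
```

drive_tool(series=[[-1.5,35,-0.5,0,0,0,45],[-1.5,70,-0.5,0,0,0,45],[-1.5,100,-0.5,0,0,0,45],[-1.5,125,-0.5,0,0,0,45],[-1.5,134,-0.5,0,0,0,45]])

```text
clock: 2.1
tcp_pos: [0.458, 0.2097, 0.0349]
orientation: [-1.052, 1.433, -1.431]
contact_force: [-0.0, 0.1, -0.1]
grip_width: 0.0448
```

drive_tool(series=[[0,0,0,0,0,0,25],[0,0,0,0,0,0,25],[0,0,0,0,0,0,25]])

```text
clock: 2.4
tcp_pos: [0.4589, 0.2105, 0.0362]
orientation: [-1.05, 1.432, -1.43]
contact_force: [0.1, -0.1, 0.3]
grip_width: 0.0247
```

```bash
python3 - <<'E'
from h import *
f=cam("wrist","pics/w2.png");f=cam("scene");cv2.imwrite("pics/s2.png",cv2.resize(f["frame"][120:320,180:440],None,fx=3,fy=3))
print(to([.4595,.2085,.036],down(-17.6)))
E
```

```text
[1.41 0.05 1.25 0.1  0.06 0.05]
```

View pics/w2.png

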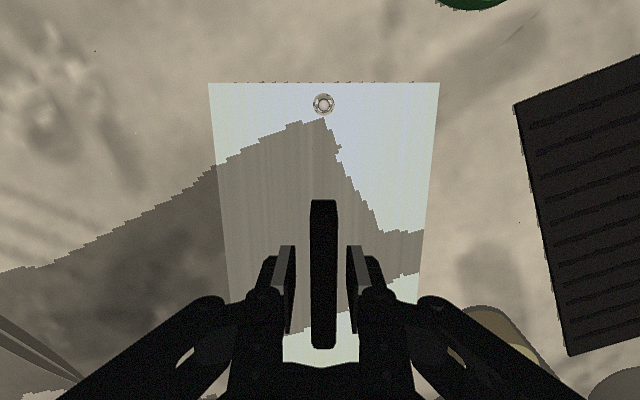

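View pics/s2.png

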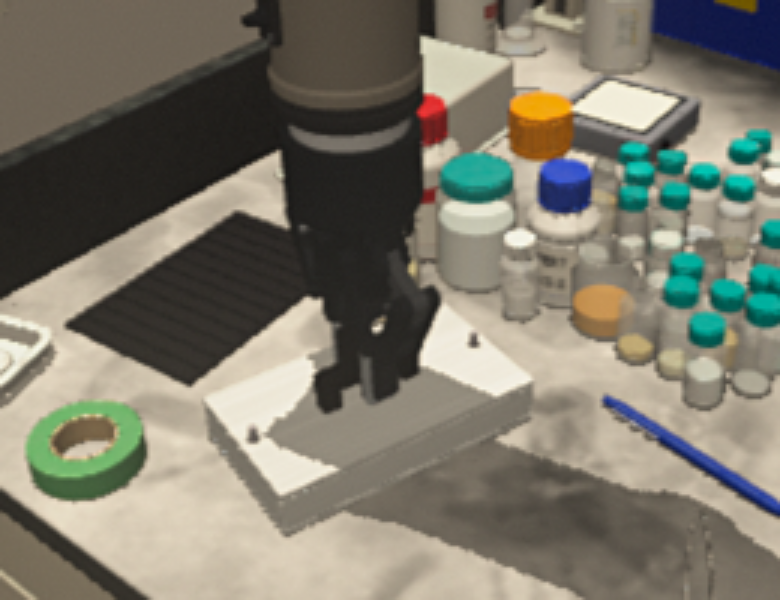

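The bar is centred between the two fingers at columns 310–337. Closing on it.

drive_tool(series=[[0,0,0,0,0,0,0],[0,0,0,0,0,0,0],[0,0,0,0,0,0,0],[0,0,0,0,0,0,0],[0,0,0,0,0,0,0]], squeeze=80)

```text
clock: 3.0
tcp_pos: [0.4592, 0.2104, 0.037]
orientation: [-1.049, 1.432, -1.43]
contact_force: [-2.2, -0.4, 7.4]
grip_width: 0.0105
```

drive_tool(series=[[0,-3,0,0,0,0,0],[0,-8,0,0,0,0,0],[0,-14,0,0,0,0,0],[0,-20,0,0,0,0,0],[0,-26,0,0,0,0,0]])

```text
clock: 3.5
tcp_pos: [0.4592, 0.2105, 0.0635]
orientation: [-1.049, 1.432, -1.43]
contact_force: [0.1, -0.1, -2.4]
grip_width: 0.0101
```

drive_tool(series=[[0,-10,0,0,0,0,0],[0,-25,0,0,0,0,0],[0,-40,0,0,0,0,0],[0,-55,0,0,0,0,0],[0,-65,0,0,0,0,0]])

```text
clock: 4.0
tcp_pos: [0.4597, 0.2105, 0.1301]
orientation: [-1.047, 1.432, -1.43]
contact_force: [-0.3, 0.6, -2.4]
grip_width: 0.0105
```

```bash
python3 - <<'E'
from h import *
f=cam("wrist","pics/w3.png");f=cam("scene");cv2.imwrite("pics/s3.png",cv2.resize(f["frame"][120:320,180:440],None,fx=3,fy=3))
f=cam("top","pics/t3.png")
print(tcp()[2]["contact_force"],tcp()[0])
E
```

```text
[ 0.33220936 -1.09292755 -2.51478814] [0.45958298 0.21070272 0.12915149]
```

View pics/w3.png

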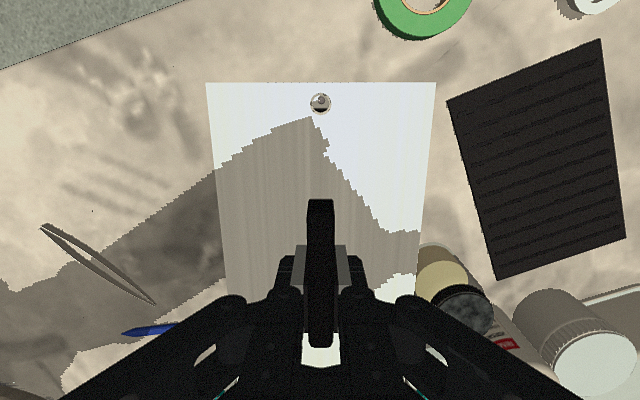

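View pics/s3.png

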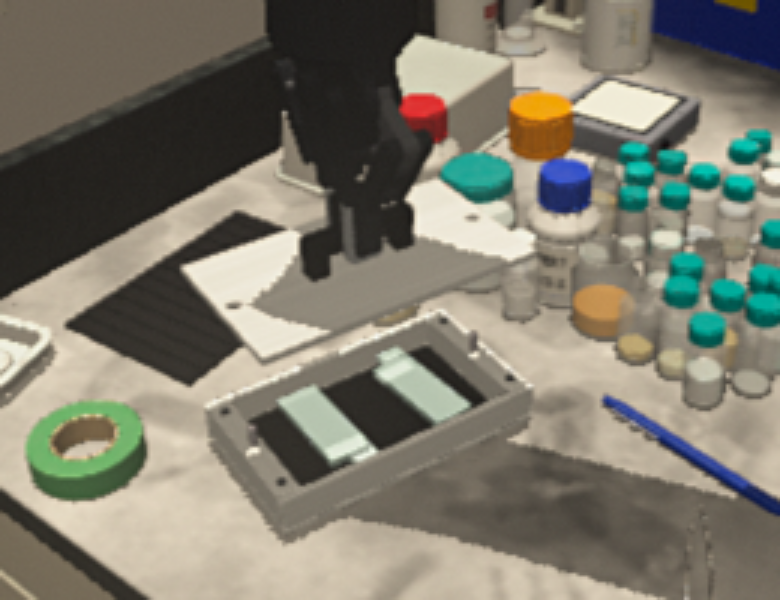

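The cover is off the pins (underside about 0.119 m), gripped level. In the scene crop both plates show: the left one has its notch at about (355,455) and the right one at about (390,355). Carrying the cover to the mat.

```bash
python3 - <<'E'
from h import *
print(to([.645,.168,.130],down(4.9)))
E
```

```text
[-1.5180e+01 -9.0000e-01  1.8966e+02  1.0000e-02 -2.2440e+01 -9.0000e-02]
```

drive_tool(series=[[-1,-1,12,0,-1.5,0,0],[-3,-1,35,0,-4,0,0],[-5,-1,62,0,-7.5,0,0],[-7,-1,90,0,-11,0,0],[-9,-1,118,0,-14,0,0]])

```text
clock: 4.65
tcp_pos: [0.5751, 0.1833, 0.1289]
orientation: [-1.181, 1.254, -1.251]
contact_force: [0.3, -0.3, -1.6]
grip_width: 0.0101
```

```bash
python3 - <<'E'
from h import *
print(to([.645,.168,.130],down(4.9)),tcp()[2]["joints"].round(2))
E
```

```text
[ 1.116e+01 -1.190e+00  7.070e+01  1.000e-01 -8.290e+00 -6.000e-02] [-0.69  0.5   0.38  1.84 -0.24  0.85 -0.26]
```

drive_tool(series=[[4,-1,24,0,-3,0,0],[8,-1,48,0,-6,0,0],[11,-1,66,0,-8,0,0],[11,-1,71,0,-8.3,0,0],[11,-1,71,0,-8.3,0,0]])

```text
clock: 5.15
tcp_pos: [0.6449, 0.1678, 0.1287]
orientation: [-1.25, 1.149, -1.145]
contact_force: [-1.6, 0.6, -2.2]
grip_width: 0.0099
```

```bash
python3 - <<'E'
from h import *
f=cam("scene");cv2.imwrite("pics/s4.png",cv2.resize(f["frame"][120:320,150:410],None,fx=3,fy=3))
f=cam("top");cv2.imwrite("pics/t4.png",cv2.resize(f["frame"][90:270,180:480],None,fx=2.6,fy=2.6))
print(to([.645,.168,.016],down(4.9)))
E
```

```text
[ 8.6000e-01  1.1302e+02  1.4400e+00  2.1000e-01  1.0000e-02 -7.0000e-02]
```

View pics/s4.png

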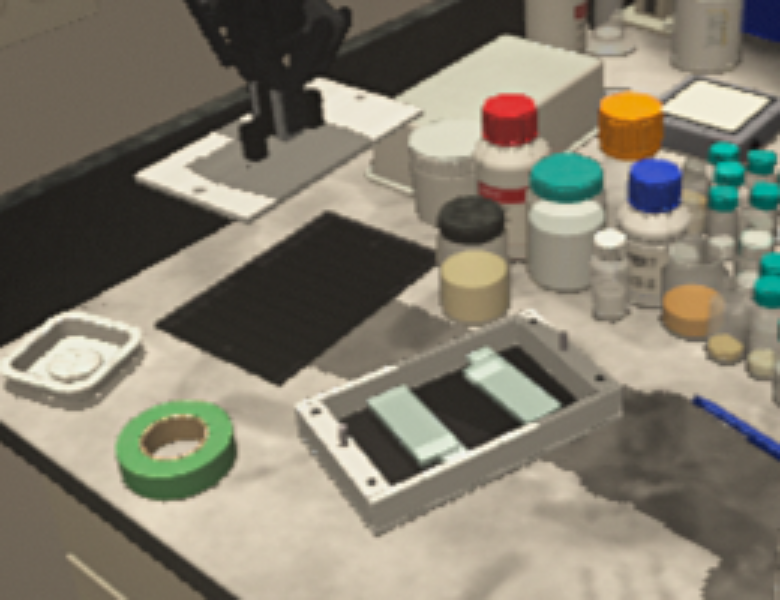

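View pics/t4.png

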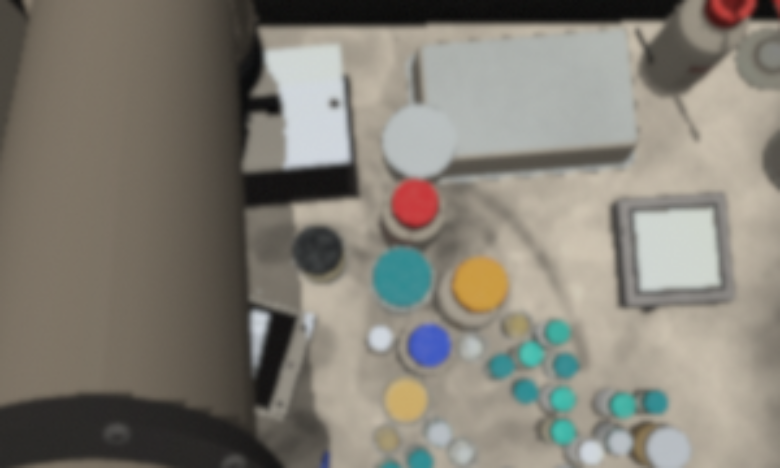

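The cover hangs level over the mat (scene crop: cover around (280,150), mat around (300,300)). Lowering it.

drive_tool(series=[[1,15,1,0,0,0,0],[1,40,1,0,0,0,0],[1,65,1,0,0,0,0],[1,88,1,0,0,0,0],[1,102,1,0,0,0,0]])

```text
clock: 5.75
tcp_pos: [0.6422, 0.1681, 0.0241]
orientation: [-1.254, 1.151, -1.141]
contact_force: [0.6, 0.3, -2.0]
grip_width: 0.0101
```

drive_tool(series=[[0,2,0,0,0,0,0],[0,4,0,0,0,0,0],[0,6,0,0,0,0,0],[0,8,0,0,0,0,0],[0,10,0,0,0,0,0]])

```text
clock: 6.25
tcp_pos: [0.6428, 0.1682, 0.0149]
orientation: [-1.253, 1.15, -1.142]
contact_force: [0.1, -0.6, -1.1]
grip_width: 0.0101
```

drive_tool(series=[[0,1,0,0,0,0,0],[0,2,0,0,0,0,0],[0,2,0,0,0,0,0]])

```text
clock: 6.55
tcp_pos: [0.643, 0.1683, 0.014]
orientation: [-1.252, 1.15, -1.142]
contact_force: [-3.7, -0.6, 6.6]
grip_width: 0.0101
```

```bash
python3 - <<'E'
from h import *
f=cam("scene");cv2.imwrite("pics/s5.png",cv2.resize(f["frame"][120:320,150:410],None,fx=3,fy=3))
f=cam("wrist","pics/w5.png")
print(tcp()[2]["contact_force"])
E
```

```text
[-2.59770664 -0.57692461  6.79505609]
```

View pics/s5.png

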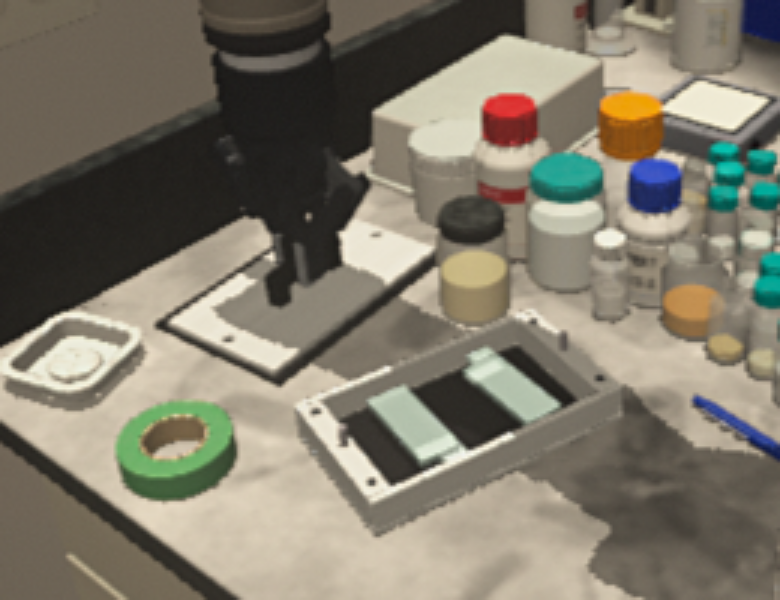

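View pics/w5.png

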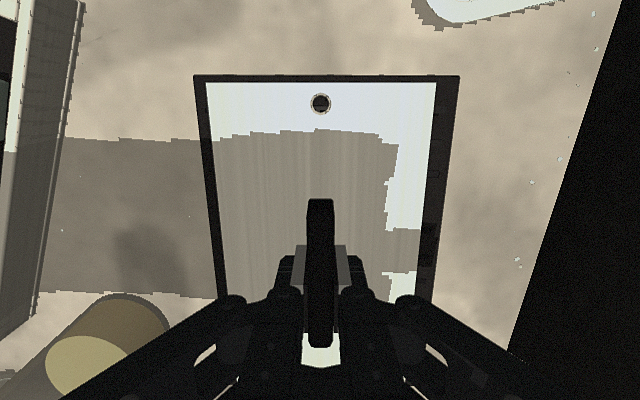

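The cover lies flat inside the mat's outline and the contact force confirms it is down. Releasing.

drive_tool(series=[[0,0,0,0,0,0,30],[0,0,0,0,0,0,45],[0,0,0,0,0,0,45],[0,0,0,0,0,0,45],[0,0,0,0,0,0,45]])

```text
clock: 7.15
tcp_pos: [0.643, 0.1683, 0.014]
orientation: [-1.252, 1.15, -1.142]
contact_force: [-0.1, 0.1, -0.6]
grip_width: 0.0452
```

drive_tool(series=[[0,-15,0,0,0,0,45],[0,-45,0,0,0,0,45],[0,-85,0,0,0,0,45],[0,-125,0,0,0,0,45],[0,-165,0,0,0,0,45]])

```text
clock: 7.65
tcp_pos: [0.6439, 0.1679, 0.1817]
orientation: [-1.251, 1.15, -1.142]
contact_force: [0.7, 0.1, -1.1]
grip_width: 0.0452
```

```bash
python3 - <<'E'
from h import *
f=cam("scene");cv2.imwrite("pics/s6.png",cv2.resize(f["frame"][120:320,150:410],None,fx=3,fy=3))
print(to([.4595,.2085,.20],down(72.4)),tcp()[2]["joints"].round(2),tcp()[2]["contact_force"].round(1))
E
```

```text
[-5.5950e+01 -1.1430e+01 -1.8416e+02 -4.3000e-01 -6.7500e+01 -5.0000e-02] [-0.6   0.52  0.36  1.63 -0.21  1.02 -0.09] [2.5 0.5 4.3]
```

View pics/s6.png

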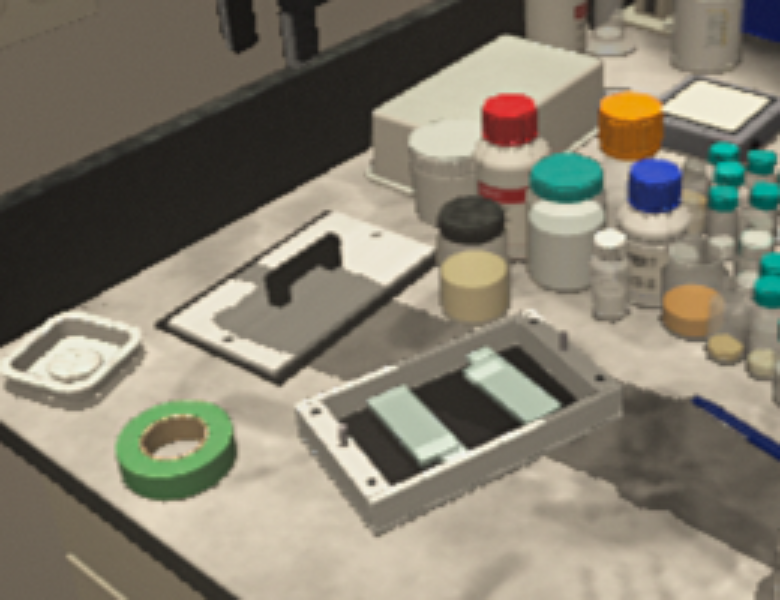

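The cover lies released on the mat. Moving over the case to view the plates.

drive_tool(series=[[-6,-8,-18,0,-7,0,60],[-12,-12,-42,0,-15,0,60],[-20,-16,-66,0,-23,0,60],[-27,-20,-90,0,-31,0,60],[-35,-25,-115,0,-39,0,60]])

```text
clock: 8.2
tcp_pos: [0.5293, 0.1932, 0.2149]
orientation: [-1.472, 0.621, -0.627]
contact_force: [0.2, -0.1, -0.2]
grip_width: 0.0599
```

```bash
python3 - <<'E'
from h import *
print(to([.47,.2085,.20],down(72.4)),tcp()[2]["joints"].round(2))
E
```

```text
[-52.31  14.57 -32.01  -0.44 -28.21   0.14] [-0.63  0.31  0.2   1.86 -0.08  0.97  0.38]
```

drive_tool(series=[[-15,4,-8,0,-8,0,60],[-30,8,-17,0,-16,0,60],[-45,14,-26,0,-24,0,60],[-52,14,-32,-0.4,-28,0,60],[-52,14,-32,-0.4,-28,0,60]])

```text
clock: 8.7
tcp_pos: [0.4693, 0.2085, 0.2012]
orientation: [-1.557, 0.241, -0.245]
contact_force: [0.0, 0.4, -0.3]
grip_width: 0.0599
```

```bash
python3 - <<'E'
from h import *
f=cam("wrist","pics/w7.png");print(tcp()[0])
import pickle;pickle.dump(f,open("w7.pkl","wb"))
E
```

```text
[0.47029151 0.20833102 0.20136402]
```

View pics/w7.png

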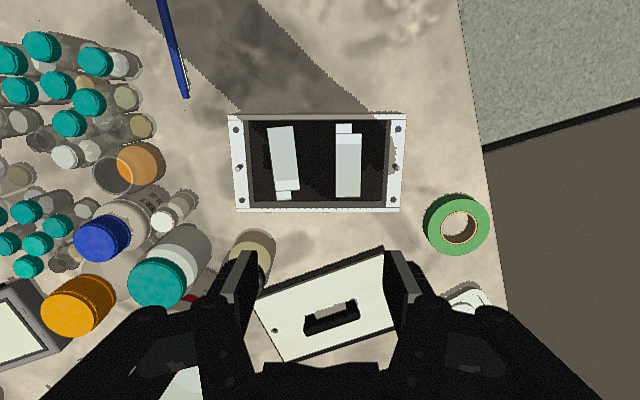

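```bash
python3 - <<'E'
from h import *
import pickle
f=pickle.load(open("w7.pkl","rb"));v=f["frame"][110:215,225:410]
cv2.imwrite("pics/w7c.png",cv2.resize(v,None,fx=4.3,fy=4.3,interpolation=cv2.INTER_NEAREST))
c=np.clip((v.astype(float)-120)*2.2,0,255).astype(np.uint8);cv2.imwrite("pics/w7d.png",cv2.resize(c,None,fx=4.3,fy=4.3,interpolation=cv2.INTER_NEAREST))
E
```

```text
(no output)
```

View pics/w7c.png

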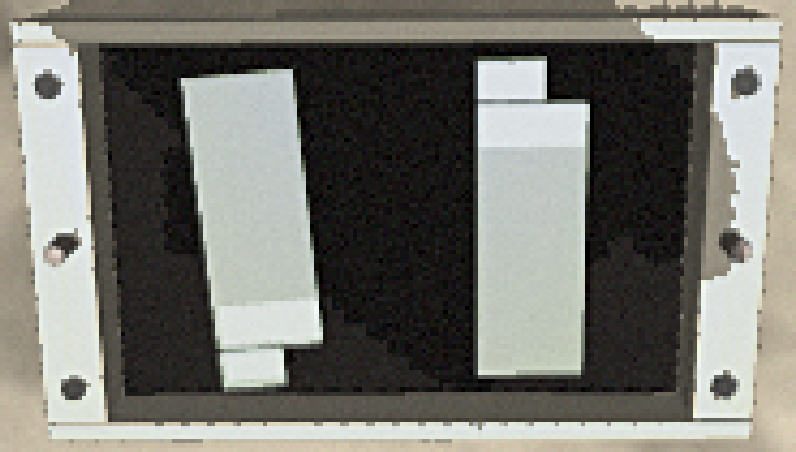

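View pics/w7d.png

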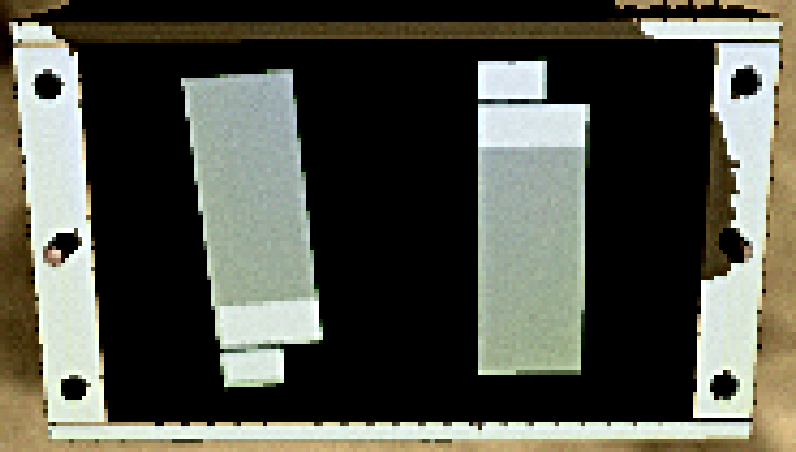

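In the crop, the right-hand plate (towards the tape roll) has its frosted end up at (520,100) with the notch at the right corner, so it is label up and wanted. The left one, turned frosted end away, has its notch on the left, so it is the spare.

```bash
python3 - <<'E'
from h import *
import pickle
f=pickle.load(open("w7.pkl","rb"));im=f["frame"]
g=im.min(2)
for nm,(x0,x1) in(("want",(325,372)),("spare",(262,310))):
    m=np.zeros(g.shape,np.uint8);m[122:203,x0:x1]=g[122:203,x0:x1]>120
    m=cv2.morphologyEx(m,cv2.MORPH_CLOSE,np.ones((3,3),np.uint8))
    for z in(.020,): print(nm,rect(f,m,z).round(1), m.sum())
def q(p): return np.array(p)/4.3+[225,110]
P=ray(f,[q((477,376)),q((581,374)),q((478,60)),q((589,104))],.020)*1000;print(P.round(1))
ax=P[2]-P[0];print("frost dir",np.degrees(np.arctan2(ax[1],ax[0])),np.linalg.norm(ax),np.linalg.norm(P[1]-P[0]))
# case pins check
pins=ray(f,[q((65,240)),q((738,242))],.030);print(pins.round(4))
E
```

```text
want [465.8 239.2  25.1  75.6  73.2] 1739
spare [449.1 175.8  25.6  75.6  77.3] 1732
[[499.5 215.8  20. ]
 [506.8 240.3  20. ]
 [426.7 238.1  20. ]
 [444.1 259.7  20. ]]
frost dir 162.99557225841096 76.13589049133371 25.569527730514107
[[0.4357 0.1353 0.03  ]
 [0.4834 0.2832 0.03  ]]
```

```bash
python3 - <<'E'
from h import *
print(to([.483,.234,.06],down(73.2)),to([.483,.234,.008],down(73.2)))
E
```

```text
[ 3.7500e+00  1.4141e+02  2.8190e+01 -6.0000e-02 -1.0900e+00  1.9000e-01] [ 3.5800e+00  1.9341e+02  2.8130e+01 -6.0000e-02 -1.0900e+00  1.9000e-01]
```

drive_tool(series=[[2,35,10,0,-1,0,36],[4,70,25,0,-1.1,0,36],[4,110,28,0,-1.1,0.2,36],[4,138,28,0,-1.1,0.2,36],[4,141,28,0,-1.1,0.2,36]])

```text
clock: 9.25
tcp_pos: [0.482, 0.2323, 0.0576]
orientation: [-1.561, 0.235, -0.229]
contact_force: [-1.3, -0.6, 1.0]
grip_width: 0.0361
```

```bash
python3 - <<'E'
from h import *
f=cam("wrist","pics/w8.png");f=cam("scene");cv2.imwrite("pics/s8.png",cv2.resize(f["frame"][120:320,150:410],None,fx=3,fy=3))
print(to([.483,.234,.008],down(73.2)))
E
```

```text
[-1.020e+00  5.258e+01  3.200e-01 -2.000e-02 -9.000e-02 -0.000e+00]
```

View pics/w8.png

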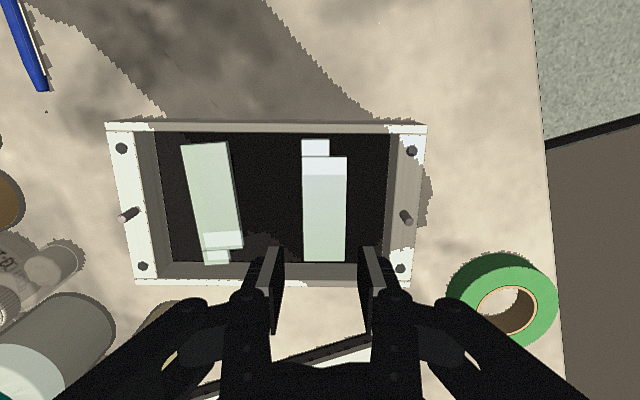

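View pics/s8.png

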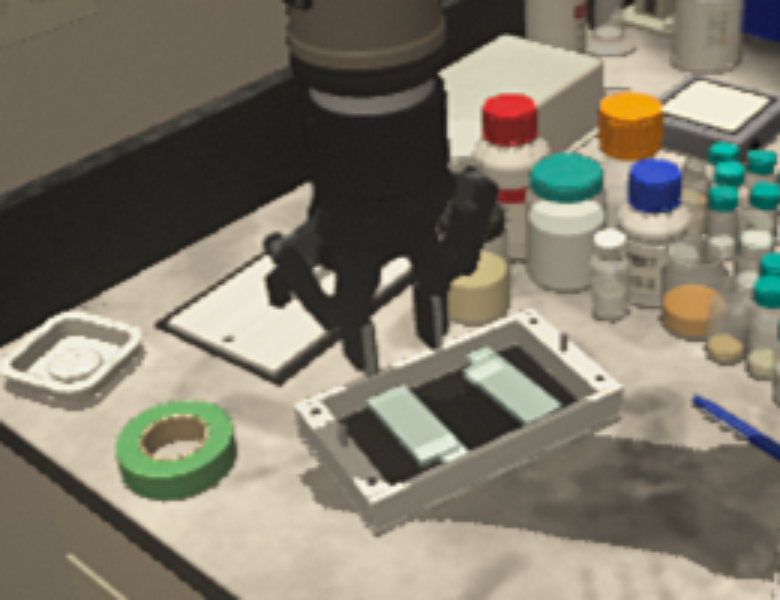

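```bash
python3 - <<'E'
from h import *
f=cam("wrist");g=f["frame"].min(2)
m=np.zeros(g.shape,np.uint8);m[136:262,295:355]=g[136:262,295:355]>120
m=cv2.morphologyEx(m,cv2.MORPH_CLOSE,np.ones((3,3),np.uint8))
a=rect(f,m,.020);print(a.round(1))
y=np.radians(a[4]+90);u=np.array([np.cos(y),np.sin(y)])
if u[0]>0:u=-u
t=a[:2]/1000-.018*u;print(t,to([*t,.008],down(a[4])),tcp()[0])
E
```

```text
[465.9 238.9  25.8  75.1  73.2]
[0.48311869 0.23365306] [-1.310e+00  5.355e+01 -6.900e-01 -1.200e-01 -4.000e-02  7.000e-02] [0.48447571 0.23384701 0.06154886]
```

Both views agree to 0.3 mm. Descending.

drive_tool(series=[[-1,12,0,0,0,0,36],[-1,25,0,0,0,0,36],[-1,36,0,0,0,0,36],[-1,45,0,0,0,0,36],[-1,49,0,0,0,0,36]])

```text
clock: 9.9
tcp_pos: [0.483, 0.2338, 0.0113]
orientation: [-1.558, 0.231, -0.231]
contact_force: [-0.1, -0.6, 0.7]
grip_width: 0.036
```

drive_tool(series=[[0,1,0,0,0,0,36],[0,2,0,0,0,0,36],[0,2,0,0,0,0,36]])

```text
clock: 10.2
tcp_pos: [0.4831, 0.2339, 0.0094]
orientation: [-1.558, 0.231, -0.232]
contact_force: [0.6, 0.4, 0.1]
grip_width: 0.036
```

```bash
python3 - <<'E'
from h import *
f=cam("wrist","pics/w9.png")
for i in range(3):print(tcp()[0],tcp()[2]["contact_force"].round(1))
E
```

```text
[0.4831748  0.23394728 0.00953608] [-0.   0.2 -0.3]
[0.4831748  0.23394728 0.00953608] [-0.   0.2 -0.3]
[0.4831748  0.23394728 0.00953608] [-0.   0.2 -0.3]
```

View pics/w9.png

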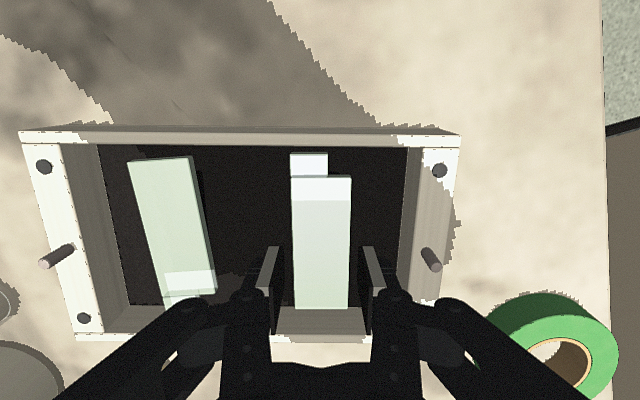

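drive_tool(series=[[0,1.5,0,0,0,0,36],[0,3,0,0,0,0,36],[0,3,0,0,0,0,36]], squeeze=30)

```text
clock: 10.55
tcp_pos: [0.4831, 0.2339, 0.0065]
orientation: [-1.557, 0.231, -0.232]
contact_force: [0.5, -1.3, -0.3]
grip_width: 0.036
```

drive_tool(series=[[0,0,0,0,0,0,28],[0,0,0,0,0,0,15],[0,0,0,0,0,0,15],[0,0,0,0,0,0,15],[0,0,0,0,0,0,15]], squeeze=30)

```text
clock: 11.05
tcp_pos: [0.4832, 0.234, 0.0066]
orientation: [-1.557, 0.231, -0.232]
contact_force: [-0.8, 0.3, 2.7]
grip_width: 0.0248
```

drive_tool(series=[[0,-2,0,0,0,0,15],[0,-6,0,0,0,0,15],[0,-12,0,0,0,0,15],[0,-20,0,0,0,0,15],[0,-30,0,0,0,0,15]])

```text
clock: 11.55
tcp_pos: [0.4831, 0.2338, 0.0373]
orientation: [-1.557, 0.231, -0.232]
contact_force: [-0.7, -0.4, -0.3]
grip_width: 0.0252
```

```bash
python3 - <<'E'
from h import *
f=cam("wrist","pics/w10.png");f=cam("scene");cv2.imwrite("pics/s10.png",cv2.resize(f["frame"][120:320,150:410],None,fx=3,fy=3))
E
```

```text
(no output)
```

View pics/w10.png

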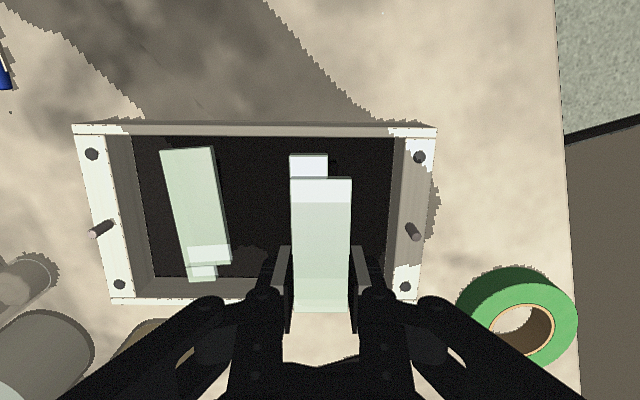

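View pics/s10.png

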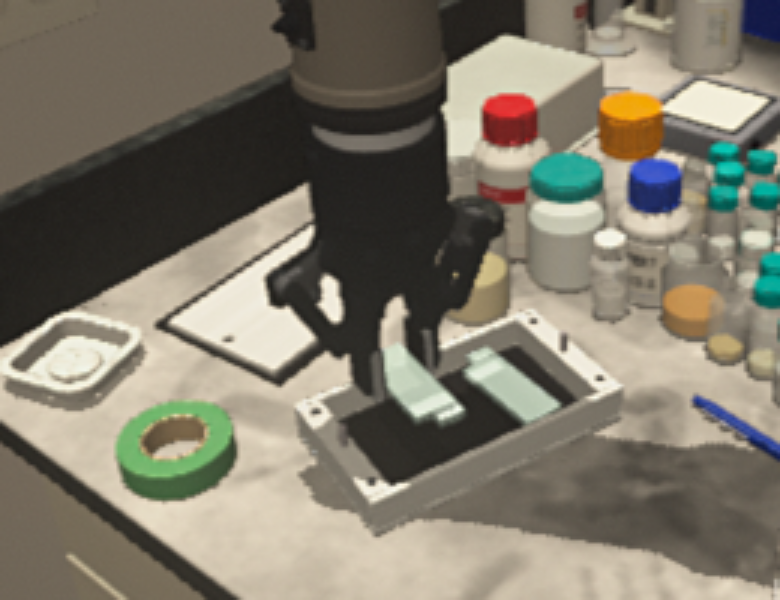

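The plate is held level by its clear half, and the spare has not moved. Before crossing I'll check where the horizontal rod on the right is, and work out the target.

```bash
python3 - <<'E'
from h import *
ft=cam("top","pics/t11.png");fs=cam("scene")
def c(f):
    R=cv2.Rodrigues(np.array(f["rvec"],float))[0];return -R.T@np.array(f["tvec"],float).ravel()
ct=c(ft);a=ray(ft,[(543,100)],0)[0]-ct;b=ray(ft,[(559,395)],0)[0]-ct;n=np.cross(a,b)
cs=c(fs)
for px in((400,82),(480,97),(560,112),(630,124)):
    d=ray(fs,[px],0)[0]-cs;t=n@(ct-cs)/(n@d);print(px,(cs+t*d).round(3))
print(tcp()[2]["joints"].round(2))
for y in (73.2,50,25):
    th=np.radians(y+90);u=np.array([np.cos(th),np.sin(th)]);T=np.array([.538,-.2139])-.046*u;print(y,T,to([*T,.2],down(y)))
E
```

```text
(400, 82) [ 0.614 -0.387  0.163]
(480, 97) [ 0.387 -0.384  0.164]
(560, 112) [ 0.206 -0.382  0.165]
(630, 124) [ 0.075 -0.379  0.169]
[-0.62  0.52  0.06  2.03 -0.06  0.58  0.76]
73.2 [ 0.5820367  -0.22719546] [ 2.2853e+02 -1.6347e+02 -4.1246e+02 -1.1000e-01 -8.0000e-02  6.0000e-02]
50 [ 0.57323804 -0.24346823] [ 2.2484e+02 -1.6351e+02 -4.3059e+02 -1.2000e-01  2.3120e+01  4.0000e-02]
25 [ 0.55744044 -0.25559016] [ 2.1324e+02 -1.6355e+02 -4.4677e+02 -1.3000e-01  4.8120e+01  1.0000e-02]
```

The rod runs along y ≈ -0.385 at z ≈ 0.165, 16 cm beyond the target. I'll keep the yaw at 73°, rise to z 0.2 and cross.

drive_tool(series=[[0,-15,0,0,0,0,15],[0,-45,0,0,0,0,15],[0,-80,0,0,0,0,15],[0,-120,0,0,0,0,15],[0,-155,0,0,0,0,15]], squeeze=45)

```text
clock: 12.25
tcp_pos: [0.4829, 0.2337, 0.1936]
orientation: [-1.557, 0.23, -0.232]
contact_force: [1.3, 0.8, 0.0]
grip_width: 0.0246
```

drive_tool(series=[[5,-8,-10,0,0,0,15],[18,-8,-33,0,0,0,15],[35,-8,-63,0,0,0,15],[52,-8,-94,0,0,0,15],[69,-8,-125,0,0,0,15]])

```text
clock: 12.75
tcp_pos: [0.5121, 0.0921, 0.2004]
orientation: [-1.558, 0.231, -0.231]
contact_force: [1.3, 0.7, -0.4]
grip_width: 0.0248
```

```bash
python3 - <<'E'
from h import *
f=cam("wrist","pics/w12.png")
print(to([.582,-.2272,.2],down(73.2)),tcp()[2]["joints"].round(2))
E
```

```text
[ 1.5862e+02  1.3900e+00 -2.7734e+02  1.5000e-01 -5.2000e-01  8.0000e-02] [-0.43  0.26  0.17  1.97 -0.05  0.92  1.03]
```

View pics/w12.png

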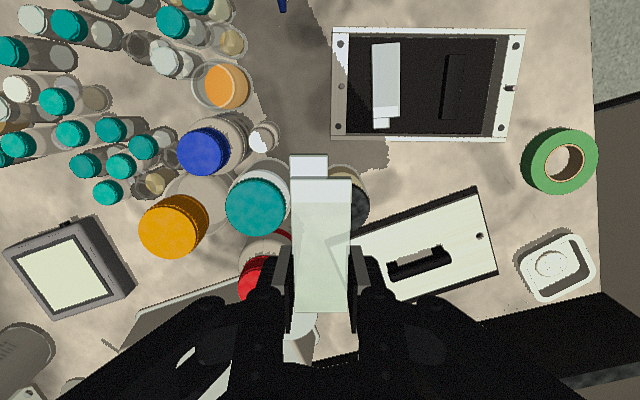

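The plate is still level in the fingers (columns 290–351), the cover is on the mat and the spare is in the case. Carrying on.

drive_tool(series=[[14,0,-25,0,0,0,15],[32,0,-57,0,0,0,15],[50,0,-88,0,0,0,15],[68,0,-119,0,0,0,15],[86,0,-150,0,0,0,15]])

```text
clock: 13.3
tcp_pos: [0.5499, -0.0857, 0.1999]
orientation: [-1.561, 0.238, -0.237]
contact_force: [0.4, 0.7, -0.9]
grip_width: 0.0245
```

```bash
python3 - <<'E'
from h import *
print(to([.582,-.2272,.2],down(73.2)),tcp()[2]["joints"].round(2))
E
```

```text
[ 7.2820e+01  2.6000e-01 -1.2551e+02  1.8000e-01 -5.4000e-01 -2.0000e-02] [-0.16  0.32  0.25  1.89 -0.09  0.95  1.4 ]
```

drive_tool(series=[[15,0,-27,0,0,0,15],[33,0,-58,0,0,0,15],[52,0,-89,0,0,0,15],[68,0,-116,0,-0.5,0,15],[73,0,-125,0,-0.5,0,15]])

```text
clock: 13.8
tcp_pos: [0.5812, -0.2313, 0.1991]
orientation: [-1.563, 0.237, -0.233]
contact_force: [-0.3, -0.0, 0.0]
grip_width: 0.0245
```

```bash
python3 - <<'E'
from h import *
import pickle
f=cam("wrist","pics/w13.png");pickle.dump(f,open("w13.pkl","wb"));fs=cam("scene");cv2.imwrite("pics/s13.png",cv2.resize(fs["frame"][20:220,260:520],None,fx=3,fy=3))
print(to([.582,-.2272,.08],down(73.2)),tcp()[0],tcp()[2]["joints"].round(2))
E
```

```text
[  0.46 119.15   2.07   0.24  -0.24  -0.12] [ 0.58133805 -0.22863671  0.19915844] [ 0.05  0.44  0.29  1.73 -0.14  1.    1.67]
```

View pics/w13.png

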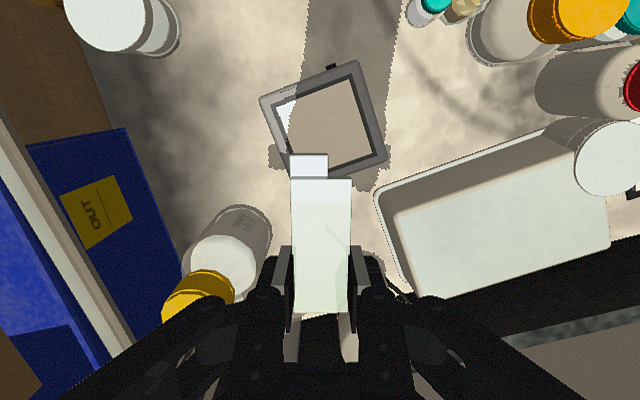

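View pics/s13.png

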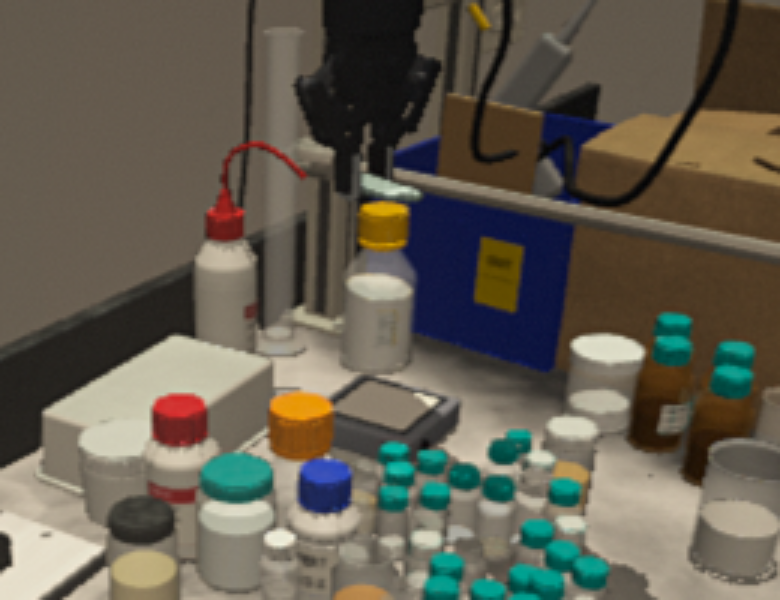

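Now the window position from this view, the label middle as held, and the yellow-cap bottle's clearance.

```bash
python3 - <<'E'
from h import *
import pickle
f=pickle.load(open("w13.pkl","rb"));p,q,o=tcp();im=f["frame"]
cv2.imwrite("pics/w13c.png",cv2.resize(im[50:220,230:410],None,fx=3.5,fy=3.5,interpolation=cv2.INTER_NEAREST))
# frosted: body corners rows154..; outer rect of plate: notch piece (290,154)-(327,178) ; body to right edge 351
P=ray(f,[(290,154),(327,154),(327,178),(351,178)],p[2]+.0135);print("plate",(P*1000).round(1))
print("tcp",p)
ft=cam("top");fs=cam("scene")
# yellow bottle: tops in top view 2-view triangulation
def PM(f):
    R=cv2.Rodrigues(np.array(f["rvec"],float))[0];return np.array(f["intrinsics"],float)@np.c_[R,np.array(f["tvec"],float).ravel()]
a=np.array([[516.],[137.]]);b=np.array([[260+383/3],[20+212/3]])
X=cv2.triangulatePoints(PM(ft),PM(fs),a,b)[:,0];print("yellow top",X[:3]/X[3])
cv2.imwrite("pics/t13.png",cv2.resize(ft["frame"][70:230,380:560],None,fx=3.5,fy=3.5))
E
```

```text
plate [[ 524.  -226.8  212.7]
 [ 528.4 -212.5  212.7]
 [ 538.  -215.4  212.7]
 [ 540.9 -205.8  212.7]]
tcp [ 0.58133805 -0.22863671  0.19915844]
yellow top [ 0.62166626 -0.33577782  0.1503411 ]
```

View pics/w13c.png

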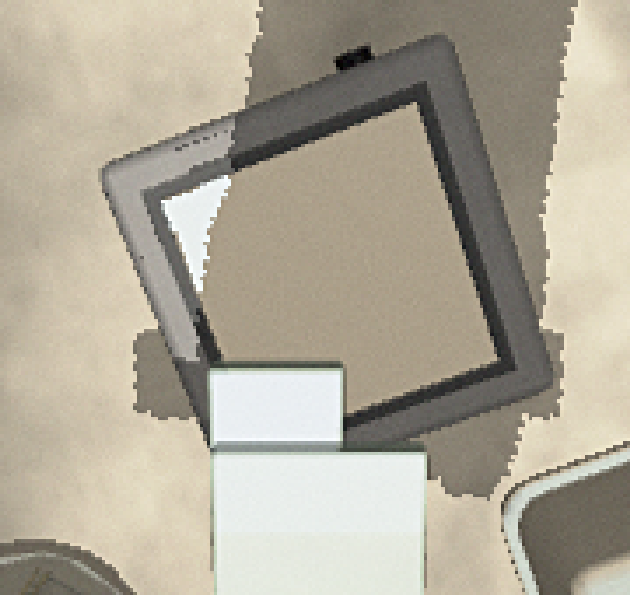

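View pics/t13.png

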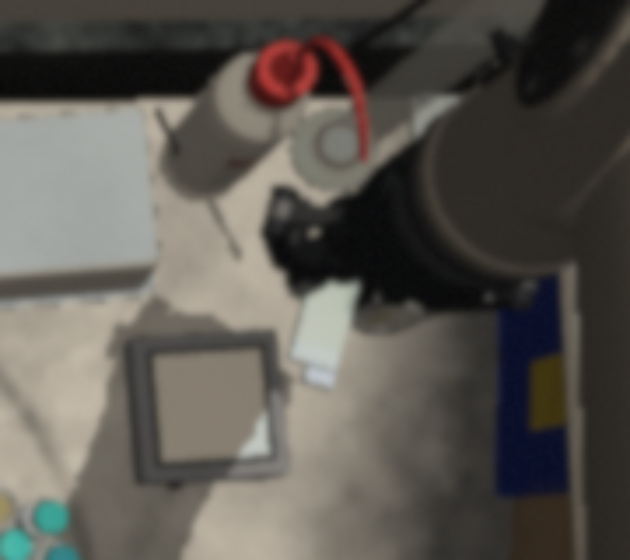

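```bash
python3 - <<'E'
from h import *
import pickle
f=pickle.load(open("w13.pkl","rb"))
c=lambda p:np.array(p)/3.5+[230,50]
W=ray(f,[c((160,200)),c((418,102)),c((500,368))],.029)*1000;print(W.round(1),((W[0]+W[2])/2).round(1))
print(to([.5823,-.2260,.07],down(73.2)))
E
```

```text
[[ 504.9 -253.    29. ]
 [ 501.4 -180.4   29. ]
 [ 575.5 -177.2   29. ]] [ 540.2 -215.1   29. ]
[  0.89 129.43  -0.26   0.14   0.    -0.13]
```

drive_tool(series=[[1,15,0,0,0,0,15],[1,40,0,0,0,0,15],[1,68,0,0,0,0,15],[1,92,0,0,0,0,15],[1,110,0,0,0,0,15]])

```text
clock: 14.5
tcp_pos: [0.5814, -0.2231, 0.0866]
orientation: [-1.559, 0.233, -0.224]
contact_force: [0.2, 0.4, -0.7]
grip_width: 0.0244
```

drive_tool(series=[[0,7,0,0,0,0,15],[0,14,0,0,0,0,15],[0,18,0,0,0,0,15],[0,18,0,0,0,0,15],[0,18,0,0,0,0,15]])

```text
clock: 15.0
tcp_pos: [0.5818, -0.2233, 0.0693]
orientation: [-1.56, 0.231, -0.225]
contact_force: [-0.4, -0.1, 0.3]
grip_width: 0.0244
```

```bash
python3 - <<'E'
from h import *
import pickle
f=cam("wrist","pics/w14.png");pickle.dump(f,open("w14.pkl","wb"));fs=cam("scene");cv2.imwrite("pics/s14.png",cv2.resize(fs["frame"][60:300,200:460],None,fx=2.5,fy=2.5))
p,q,o=tcp();print(p,q.as_matrix().round(3)[:,1],o["contact_force"].round(1),o["grip_width"])
ft=cam("top");cv2.imwrite("pics/t14.png",cv2.resize(ft["frame"][90:270,180:480],None,fx=2.6,fy=2.6))
E
```

```text
[ 0.58182954 -0.22336537  0.069351  ] [-0.004 -0.    -1.   ] [ 1.4 -0.5  0.1] 0.024214389625298597
```

View pics/w14.png

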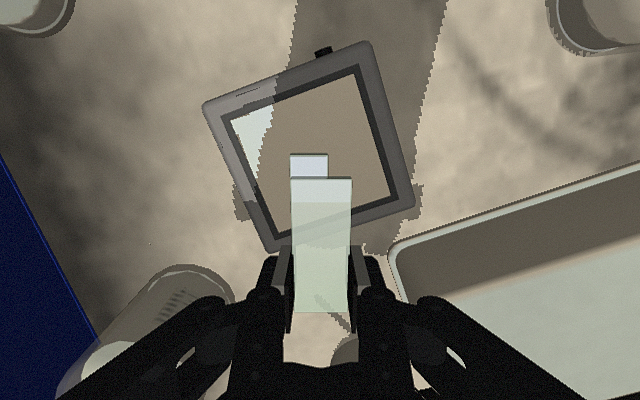

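View pics/s14.png

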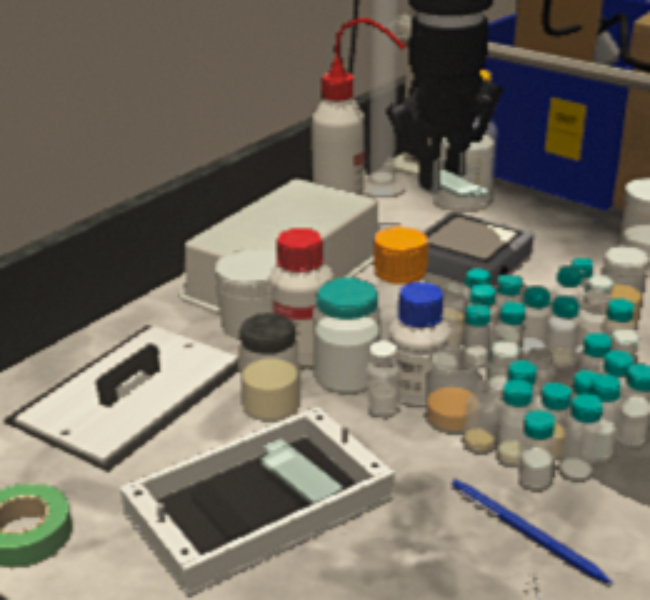

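View pics/t14.png

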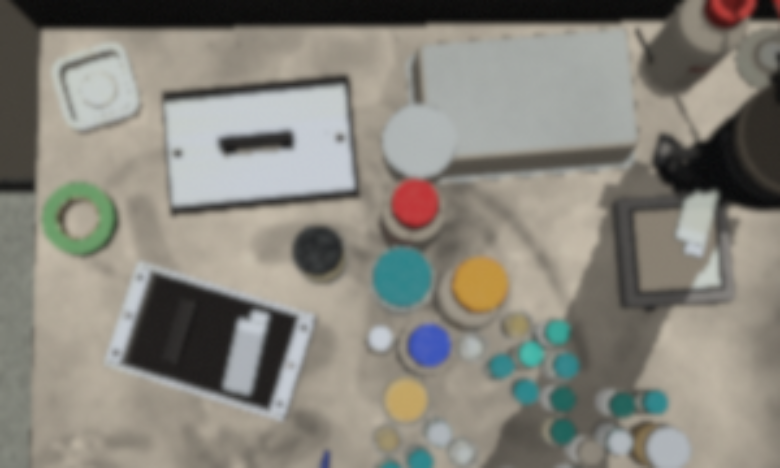

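```bash
python3 - <<'E'
from h import *
f=cam("wrist");ft=cam("top");p,q,o=tcp();z=p[2]+.0135
P=ray(f,[(290,154),(351,178)],z)*1000
u=np.array([np.cos(np.radians(163.2)),np.sin(np.radians(163.2))]);n=np.array([-u[1],u[0]])
# along u from left-front corner, lateral mid between the two edges
s=P[0,:2]@u-10;l=(P[0,:2]@n+P[1,:2]@n)/2;print("label wrist",(s*u+l*n).round(1),z)
g=f["frame"].min(2)
# notch piece end in top view: crop (675..705,238..258)
E=ray(ft,[np.array((690,256))/2.6+[180,90],np.array((678,238))/2.6+[180,90],np.array((710,195))/2.6+[180,90]],z)*1000;print("top",E.round(1))
w=ray(f,[(230,121),(354,74),(397,197)],.029)*1000;print("win",w.round(1),((w[0]+w[2])/2).round(1))
T=np.array([.539,-.2145]);L=(s*u+l*n)/1000
print("err mm",(T-L)*1000,"tool",to([p[0]+T[0]-L[0],p[1]+T[1]-L[1],p[2]],q))
E
```

```text
label wrist [ 537.8 -210.4] 0.08252101428603778
top [[ 524.9 -209.9   82.5]
 [ 540.4 -200.4   82.5]
 [ 577.1 -228.7   82.5]]
win [[ 505.2 -253.4   29. ]
 [ 501.3 -181.    29. ]
 [ 575.3 -174.    29. ]] [ 540.2 -213.7   29. ]
err mm [ 1.24528458 -4.14907026] tool [ 2.38 -0.01 -3.62  0.    0.    0.  ]
```

drive_tool(series=[[1,1,-2,0,0,0,15],[2.4,2,-3.6,0,0,0,15],[2.4,2,-3.6,0,0,0,15],[2.4,2,-3.6,0,0,0,15],[2.4,2,-3.6,0,0,0,15]])

```text
clock: 15.75
tcp_pos: [0.5828, -0.2274, 0.067]
orientation: [-1.56, 0.232, -0.224]
contact_force: [1.0, 0.2, -0.8]
grip_width: 0.0241
```

```bash
python3 - <<'E'
from h import *
f=cam("wrist","pics/w15.png");ft=cam("top");im=ft["frame"];p,q,o=tcp();z=p[2]+.0135
P=ray(f,[(290,154),(351,178)],z)*1000
u=np.array([np.cos(np.radians(163.2)),np.sin(np.radians(163.2))]);n=np.array([-u[1],u[0]])
s=P[0,:2]@u-10;l=(P[0,:2]@n+P[1,:2]@n)/2;print("label wrist",(s*u+l*n).round(1),z,o["grip_width"],o["clock"])
m=np.zeros(im.shape[:2],np.uint8);m[115:176,238:322]=(im[...,0]>150)[115:176,238:322];print("cover",rect(ft,m,.008).round(1))
E
```

```text
label wrist [ 538.8 -214.4] 0.08051044223736943 0.024349165574481163 15.85
cover [642.6 167.3  99.7 171.6   5.1]
```

View pics/w15.png

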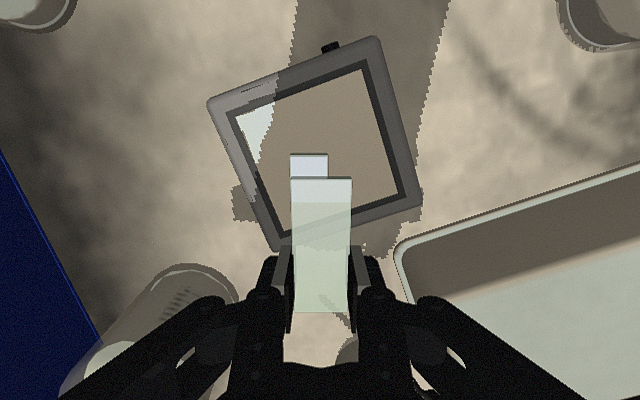

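The label middle is over the window middle to within about 1 mm and about 51 mm above it. The cover is 2 mm off the mat's centre. Handing in.

```bash
python3 -c "
from bench import r
print(r.hand_in())"
```

```text
the job is handed in; nothing more can be done
None
```

I lifted the cover off the pins, laid it flat on the mat and let it go. Then I took the label-up plate (the one on the tape-roll side, notch on the right) by its clear half. The job was handed in at about 15.9 s with the plate held label up and level over the light box; hand-in gives no verdict.

- **Plate:** in the last wrist view the label middle was about 1 mm from the window middle and about 51 mm above it. The tool was tilted well under 1° and the grip was steady at 24 mm opening.
- **Cover:** it lay about 2 mm from the mat's centre, aligned with it to within 1° and untouched by the fingers.
- **Spare plate and bystanders:** they looked unmoved in the last scene and top pictures, but I did not measure them again.
- **Disagreements:** none failed. The window middle differed by about 2 mm between the top and wrist views, so I aimed between the two. A first check put the label about 4 mm off, so I nudged the arm to correct it.

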